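Flip the hex key and pull the arbor screw up tight

TASK

The cap screw that clamps the cutter block on this spindle arbor has only been run down by hand, and the big hex key still stands in it, long arm down. Draw the key out, flip it so that its short arm sits fully home in the screw, and swing the long arm to turn the screw clockwise until it comes up hard and properly tight, at about 1 newton metre and never above 1.3. Let go, leaving the key sitting there by its short arm, and do not disturb the other things on the table.

Things in the scene. Friction and masses are not known exactly. Their poses are not given: they have to be found in the camera images.
- arbor: Spindle arbor in a bench holder, fixed to the table: grey round foot (116 mm across, 22 mm high, black lock-pin knob at its side), on it a steel spacer ring, an aluminium cutter block (70 mm across, 42 to 78 mm up), a steel clamp cap (56 mm across, top 84 mm up) and the dark round head of the cap screw (36 mm across, top 108 mm up). Origin: centre of the foot's underside, on the screw axis; z up.
- socket_mouth (a point): Centre of the mouth of the hex socket in the screw head, on the screw's axis, 108 mm above the table. The socket is 20 mm across flats and 18 mm deep, with a 1.5 mm lead-in chamfer. Axes as the arbor's.
- cap_screw: The cap screw: origin on its axis under the head, z up. Socket flats face its own y axis: a key seated by its short arm has its long arm along the screw's x axis or a multiple of 60 degrees from it (6 degrees of play). It turns stiffly, about 0.5 N m, for roughly a sixth of a turn clockwise, then comes up hard: torque climbs some 8 N m per rad. Tight is 0.9 to 1.3 N m (9 to 13 N at 100 mm).
- hex_key: Black L-shaped hex key, 19 mm across flats, 0.57 kg, arms 180 and 70 mm over the outside. Origin: where the arms' axes meet in the bend; x axis along the long arm, -z axis along the short arm; the flats to grip face +y and -y. It starts upright in the screw: long arm down on the socket's floor, bend 260 mm above the table, short arm level, roughly to the robot's left. The 10 mm key does not fit.
- short_end (a point): Centre of the end face of the hex key's short arm, 60.5 mm from the key's origin. Fully home, it lies 18 mm below the socket's mouth. Let go, the long arm droops by up to 6 degrees.
- long_end (a point): Centre of the end face of the hex key's long arm, 170.5 mm from the key's origin.
- carpenter_pencil: Flat carpenter's pencil, 178 mm long, lying in front to the right. Bystander.
- caliper: Digital caliper, 228 mm long, lying to the left behind the arbor. Bystander.
- tape_measure: Yellow tape measure, 89 mm long, 67 mm high, to the right. Bystander.
There are look-alikes about, which are no part of the job. Of the things that look like the arbor, the larger one is meant.

How it is judged:
By the outcome, as a careful person would: the job done as asked, in the order asked, and still so for the second after the job is handed in, with the robot touching nothing.
It also fails if it takes over 72 s, if anything falls off the work surface, if the arm or the gripper's body presses on something with over 40 N, if the wrist force passes 120 N, or if a joint passes its speed limit or range.

ROBOT

A 6-joint arm with a two-finger parallel gripper is mounted at the origin on a cart in front of the work surface, level with it; the furniture and walls round the work are solid. World frame = base frame: x ahead of the robot, y to its left, z up, the work surface at z = 0. Lengths are in mm, angles in rad, forces in N, time in s.
With the tool pointing down it reaches from about 350 to 875 mm from the base axis. Payload 4.2 kg.
Tool frame: the origin (TCP) lies between the finger pads; the fingertips stand 25 mm ahead of it and the grasp point (between the pads) lies 6 mm ahead of it; z points along the fingers, y is the line along which they close (so a half turn about z gives the same grasp; the last joint's range is limited). The gripper opens to 85 mm and grips with 20 to 120 N. Pads are 22 mm wide; open, the fingers measure 114 mm over their backs; the gripper's body (76 mm by 85 mm) begins 54 mm behind the grasp point. The pads swing forward as they close: fully open they stand 13 mm farther back than shut.
Start: joints at [-1.041, 0.385, 0.008, 0, -1.194, -0.259], TCP at [167.206, -602.197, 256.312] pointing down, gripper open.
Joint ranges: [-3.14, 3.14], [-1.21, 2.06], [-1.07, 1.41], [-3.16, 2.05], [-2.99, -0.16], [-3.1, 3.1]. Speed limits (rad/s): [2.79, 2.79, 3.14, 3.14, 3.14, 3.14].

INTERFACE

Orientations are given as a unit quaternion [x, y, z, w].
In Python, from bench import arm gives the robot as it stands.
- The arm moves only by the shell command python3 -m pendant 'ROWS'. ROWS is JSON, a list of rows, each a list of 7 numbers: the shift along the tool's x, y, z in m, then the turn, a rotation vector about the tool's x, y, z in degrees, then the finger opening in m, from 0 to 0.0854. In form: [[x, y, z, wx, wy, wz, fingers], ...]. A call has 1 to 12 rows; each row shifts and turns the commanded pose from where the row before left it, along the tool's axes as they then stand; what a row does not reach is not made up. A row lasts 1/10 s, in which the tool goes at most 50 mm and 8.59 degrees, less where a joint would pass 70% of its speed; a pose out of reach is approached as far as the arm can. A call is refused whole if a number of a shift passes 0.05 or a number of a turn 8.59, either way. A call with a gripper value outside its range is refused whole. The fingers move at their own pace and stop on an object; the grip force is fixed at half the most. Time passes only in rows, so rows that do not move let the fingers close. It gives the time, the measured TCP pose, the force, the opening and the grip force at its end, in the units of the state.
- arm.read_state(): the state, without advancing time (a new reading comes with each control period).
- arm.get_image(name): name is "side" or "top"; returns a dict with "image" (420x560x3 uint8, red, green, blue), "fx", "fy", "cx", "cy" (pixels), "xyz" and "rotation" of the camera in the world. Camera axes: x right, y down, z forward; pixel columns grow to the right and rows downward; lengths in mm; the calibration is good to about 2 mm. A picture is of the moment at which its call begins. There is no depth.
- arm.job_done(): hands the job in; it is judged then, once.
The state is a dict: "clock": time; "joints": joint angles; "joint_vel": joint speeds; "joint_efforts": joint torques, N m; "position": TCP position; "ee_rot": TCP orientation; "contact_force": force on the tool from outside, world axes, zero at the start; "wrist_torque": the same for the moment, N m; "gripper_width": finger opening in mm; "grasp_force": force on a finger pad.
Only numpy, scipy, OpenCV 4.12 (cv2) and the standard library are available. Lean on these libraries where they do the work, as an engineer would, in place of code of your own. Each camera call takes 0.05 s, during which the arm holds its last target. There are 200 camera calls.

## Working session

There is one attempt and no reset: what is moved stays moved. The work goes in short steps, Python scripts to look and compute and a shell command to move; the robot and the scene stay as the last step left them, time stands still between calls to the robot, and variables do not carry over. Pictures are saved under pics/ and viewed, at most 10 in all, crops included, and the job is handed in when it is done.

```bash
ls; mkdir -p pics; python3 - <<'E'
from bench import arm
import cv2,numpy as np
for n in("side","top"):
    d=arm.get_image(n); cv2.imwrite(f"pics/{n}0.png",d["image"][:,:,::-1])
    print(n,{k:np.round(v,4).tolist() for k,v in d.items() if k!="image"})
print(arm.read_state())
E
```

```text
pics
side {'fx': 385.3926, 'fy': 385.3926, 'cx': 283.3131, 'cy': 211.1312, 'xyz': [549.835, 947.0135, 671.8678], 'rotation': [0.0134, 0.855, -0.518, -0.0221]}
top {'fx': 398.3565, 'fy': 398.3565, 'cx': 272.4725, 'cy': 210.13, 'xyz': [329.5565, -10.1733, 1045.408], 'rotation': [0.7146, -0.693, 0.0728, -0.0614]}
{'clock': 0.1, 'joints': array([-1.04140077e+00,  3.85457447e-01,  6.75382657e-03, -4.33859760e-04,
       -1.19397090e+00, -2.58588773e-01]), 'joint_vel': array([-0.00023603, -0.00299139,  0.00185793,  0.00165323,  0.00030812,
       -0.00135777]), 'joint_efforts': array([-1.02170456e-03, -3.93320382e+01,  1.88927865e+01,  4.19800133e+00,
       -2.63350994e-03,  7.76511740e-06]), 'position': array([ 167.07964734, -601.76522903,  255.34109877]), 'ee_rot': array([-1.34910679e-01,  9.90857299e-01,  9.44551106e-04, -1.74312859e-04]), 'contact_force': array([-0.89403197, -0.48845933, -0.54310927]), 'wrist_torque': array([0.01303959, 0.00852253, 0.03266949]), 'grasp_force': 0.0, 'gripper_width': 85.52720637439067}
```

View pics/side0.png

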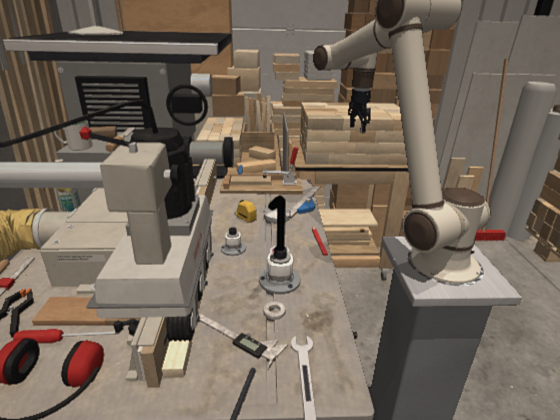

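View pics/top0.png

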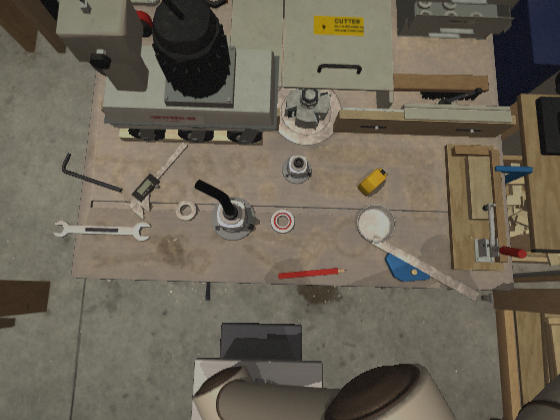

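The side view shows the key standing in the big arbor (key 270-285, 195-260; foot at 280,280). The top view shows the same arbor at (234,218), with the key's short arm running to (200,185). I'll enlarge both.

```bash
python3 - <<'E'
import cv2,numpy as np
a=cv2.imread("pics/side0.png")[185:300,235:325]; b=cv2.imread("pics/top0.png")[165:255,180:275]
a=cv2.resize(a,None,fx=5,fy=5,interpolation=cv2.INTER_CUBIC); b=cv2.resize(b,None,fx=4.2,fy=4.2,interpolation=cv2.INTER_CUBIC)
c=np.zeros((600,800,3),np.uint8); a=a[:600]; c[:a.shape[0],:390]=a[:,:390]; c[:b.shape[0],400:400+b.shape[1]]=b[:,:400]
cv2.imwrite("pics/c0.png",c)
E
```

```text
(no output)
```

View pics/c0.png

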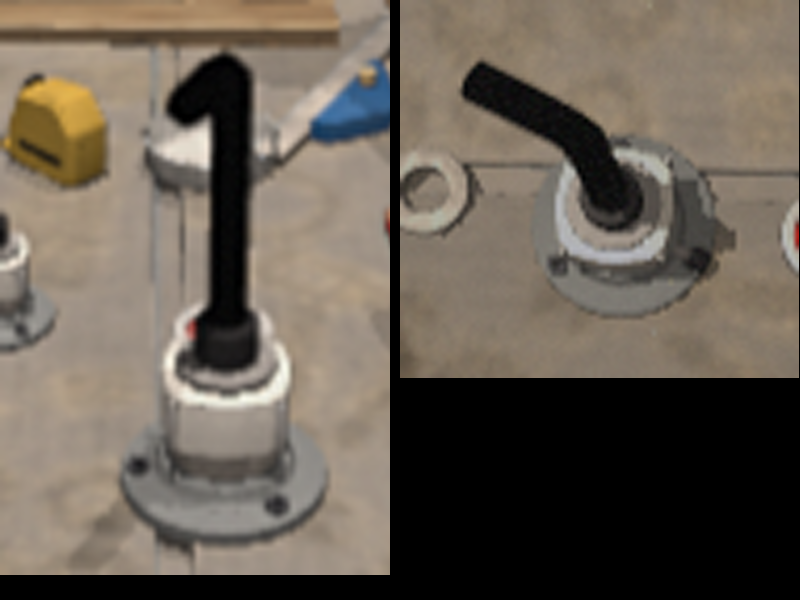

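Left panel: key upright, axis at about side px x=280.6, bend top at (281,195), short-arm end near (272,206). Right panel: short end near top px (198,184), bend near (226,197), mouth near (230,214). Next I measure these with masks.

```bash
cat > h.py <<'E'
import numpy as np,cv2
from bench import arm
from scipy.spatial.transform import Rotation as R
def cam(n):
    d=arm.get_image(n); q=np.array(d["rotation"],float)
    d["R"]=R.from_quat(q).as_matrix() if q.size==4 else q.reshape(3,3); d["xyz"]=np.array(d["xyz"],float)
    return d
def ray(d,p):
    v=d["R"]@np.array([(p[0]-d["cx"])/d["fx"],(p[1]-d["cy"])/d["fy"],1.]); return v/np.linalg.norm(v)
def onz(d,p,z):
    v=ray(d,p); return d["xyz"]+v*(z-d["xyz"][2])/v[2]
def cross(d1,p1,d2,p2):
    u,v=ray(d1,p1),ray(d2,p2); A=np.c_[u,-v]; s=np.linalg.lstsq(A,d2["xyz"]-d1["xyz"],rcond=None)[0]
    a=d1["xyz"]+u*s[0]; b=d2["xyz"]+v*s[1]; return (a+b)/2,np.linalg.norm(a-b)
def proj(d,X):
    c=d["R"].T@(np.asarray(X,float)-d["xyz"]); return np.array([d["fx"]*c[0]/c[2]+d["cx"],d["fy"]*c[1]/c[2]+d["cy"]])
def dark(d,box,t=45):
    x0,y0,x1,y1=box; m=np.zeros(d["image"].shape[:2],np.uint8)
    m[y0:y1,x0:x1]=(d["image"][y0:y1,x0:x1].max(2)<t)
    n,l,s,_=cv2.connectedComponentsWithStats(m); k=1+s[1:,4].argmax(); return l==k
E
python3 - <<'E'
from h import *
S,T=cam("side"),cam("top")
m=dark(S,(255,188,310,262)); t=dark(T,(190,170,250,225))
for r in range(192,262,3):
    c=np.flatnonzero(m[r]); print("S",r,c.min() if c.size else None,c.max() if c.size else None,end="; ")
print()
for r in range(176,222,3):
    c=np.flatnonzero(t[r]); print("T",r,c.min() if c.size else None,c.max() if c.size else None,end="; ")
print()
print("foot top? side px of foot centre, mouth by cross", cross(S,(280.6,251),T,(230,214)))
print("short end",cross(S,(271.6,206.4),T,(198.4,184.5)))
E
```

```text
S 192 None None; S 195 None None; S 198 275 283; S 201 272 284; S 204 269 284; S 207 269 284; S 210 278 284; S 213 278 284; S 216 278 283; S 219 277 284; S 222 277 284; S 225 277 283; S 228 277 283; S 231 277 283; S 234 277 283; S 237 277 283; S 240 277 283; S 243 277 283; S 246 277 283; S 249 274 284; S 252 274 285; S 255 274 285; S 258 277 283; S 261 None None; 
T 176 None None; T 179 None None; T 182 196 204; T 185 195 210; T 188 196 216; T 191 202 221; T 194 208 225; T 197 214 228; T 200 219 229; T 203 221 231; T 206 223 234; T 209 224 236; T 212 225 237; T 215 229 236; T 218 227 234; T 221 None None; 
foot top? side px of foot centre, mouth by cross (array([501.48587904,  79.15487604,  97.0437353 ]), np.float64(4.250347729781209))
short end (array([529.80108399, 131.16732027, 258.208015  ]), np.float64(1.1021782922042431))
```

```bash
python3 - <<'E'
from h import *
S,T=cam("side"),cam("top")
print("foot",onz(T,(233.9,218.3),20)); print("block",onz(T,(230.95,213.8),78))
# side midline col 280.2 -> direction plane; y given => x
for y in (72,75,78):
    for z in (22,78,180): 
        pass
P=onz(S,(280.4,248.6),112); print("side at mouth z108 line",P,onz(S,(280.2,230),170),onz(S,(280.2,216),220))
# top midline: edge-perp midline via fit on long-arm pixels
t=dark(T,(190,170,250,225))
for x,y in((501,77),(503,77),(501,79),(503,75)):
    print((x,y),[proj(T,(x,y,z)).round(1).tolist() for z in(108,150,200,250)],[proj(S,(x,y,z)).round(1).tolist() for z in(108,150,200,250,269.5)])
g=cv2.cvtColor(T["image"],cv2.COLOR_RGB2GRAY)
# perpendicular profiles of long arm in top view
a,b=proj(T,(502,77,125)),proj(T,(502,77,225)); u=(b-a)/np.linalg.norm(b-a); n=np.array([-u[1],u[0]])
for f in(0,.25,.5,.75,1):
    c=a+f*(b-a); s=np.arange(-14,14.1,.5); q=c+s[:,None]*n
    v=cv2.remap(g,q[:,0].astype('f4')[None],q[:,1].astype('f4')[None],1)[0]; print(f,c.round(1),v[::2].tolist())
E
```

```text
foot [502.0975787   76.03943651  20.        ]
block [503.33981005  78.94678729  78.        ]
side at mouth z108 line [504.81052802  89.45237137 112.        ] [506.57751063  91.1304087  170.        ] [508.24010548 107.98609391 220.        ]
(501, 77) [[230.7, 212.5], [229.1, 209.2], [227.1, 204.8], [224.8, 199.8]] [[281.6, 247.3], [282.0, 233.8], [282.4, 217.1], [282.8, 199.6], [283.0, 192.6]]
(503, 77) [[230.7, 211.7], [229.2, 208.3], [227.1, 203.9], [224.9, 198.9]] [[280.9, 247.3], [281.2, 233.8], [281.6, 217.1], [282.0, 199.6], [282.2, 192.6]]
(501, 79) [[229.8, 212.5], [228.2, 209.1], [226.2, 204.7], [223.8, 199.8]] [[281.6, 247.7], [282.0, 234.2], [282.4, 217.5], [282.9, 200.0], [283.1, 192.9]]
(503, 75) [[231.5, 211.7], [230.0, 208.3], [228.1, 203.9], [225.8, 198.9]] [[280.8, 246.9], [281.2, 233.5], [281.6, 216.8], [282.0, 199.3], [282.2, 192.2]]
0 [230.1 210.8] [176, 174, 155, 153, 148, 147, 89, 67, 51, 25, 13, 10, 13, 16, 14, 16, 20, 17, 21, 29, 36, 59, 78, 79, 96, 142, 177, 176, 175]
0.25 [229.1 208.6] [140, 178, 173, 152, 151, 150, 112, 81, 60, 26, 15, 18, 14, 12, 13, 17, 12, 12, 23, 35, 50, 77, 114, 133, 162, 177, 177, 176, 140]
0.5 [228.  206.3] [115, 131, 171, 177, 164, 156, 149, 138, 89, 28, 10, 12, 11, 12, 16, 18, 12, 13, 32, 60, 84, 121, 157, 168, 173, 169, 147, 130, 116]
0.75 [227.  204.1] [116, 115, 119, 130, 173, 176, 168, 157, 119, 42, 16, 16, 16, 13, 12, 14, 12, 13, 66, 144, 161, 170, 166, 151, 128, 111, 111, 111, 117]
1 [226.  201.9] [128, 121, 115, 115, 115, 132, 163, 169, 116, 38, 14, 13, 15, 14, 11, 12, 13, 18, 64, 111, 103, 76, 74, 97, 110, 116, 120, 125, 132]
```

Axis is near (504,78) and the bend height of 258 agrees with 260. The short arm is at azimuth about 64° and 59 mm long, which fits 60.5. Plan: grip the long arm with the tool horizontal along the short arm's direction. After a 90° pitch the tool then points down, ready to seat the key and swing it. First I move near.

```bash
cat >> h.py <<'E'
def need(pos,tz,tx,st=None):
    "shift (tool axes, mm) and turn (tool rotvec, deg) from here to the target pose"
    st=st or arm.read_state(); Rn=R.from_quat(st["ee_rot"]); z=np.array(tz,float); z/=np.linalg.norm(z)
    x=np.array(tx,float); x-=z*(x@z); x/=np.linalg.norm(x); Rt=R.from_matrix(np.c_[x,np.cross(z,x),z])
    print("shift",Rn.inv().apply(np.array(pos)-st["position"]).round(1),"turn",(Rn.inv()*Rt).as_rotvec(degrees=True).round(2),
      "in target axes",Rt.inv().apply(np.array(pos)-st["position"]).round(1))
def show():
    s=arm.read_state(); Rn=R.from_quat(s["ee_rot"]).as_matrix()
    print("t",round(s["clock"],2),"pos",s["position"].round(1),"x",Rn[:,0].round(3),"z",Rn[:,2].round(3),"J",np.degrees(s["joints"]).round(0),
      "F",s["contact_force"].round(1),"M",s["wrist_torque"].round(2),"w",round(s["gripper_width"],1),"g",round(s["grasp_force"],1))
def sdir(deg): a=np.radians(deg); return np.array([np.cos(a),np.sin(a),0])
E
python3 -m pendant '[[-0.031,0.0345,-0.006,0,0,0,0.085],[-0.031,0.0345,-0.006,0,0,0,0.085],[-0.031,0.0345,-0.006,0,0,0,0.085],[-0.031,0.0345,-0.006,0,0,0,0.085],[-0.031,0.0345,-0.006,0,0,0,0.085],[-0.031,0.0345,-0.006,0,0,0,0.085],[-0.031,0.0345,-0.006,0,0,0,0.085],[-0.031,0.0345,-0.006,0,0,0,0.085],[-0.031,0.0345,-0.006,0,0,0,0.085],[-0.031,0.0345,-0.006,0,0,0,0.085],[-0.031,0.0345,-0.006,0,0,0,0.085],[-0.031,0.0345,-0.006,0,0,0,0.085]]'
python3 -c "
from h import *
show(); s=sdir(64); need((436,-62,330),(0,0,-1),-s)"
```

```text
clock: 1.5
position: [415.2, -101.9, 329.0]
ee_rot: [-0.135, 0.991, -0.0, 0.001]
contact_force: [1.1, -0.2, -0.2]
gripper_width: 84.6
grasp_force: 0.0
t 1.5 pos [ 415.2 -101.9  329. ] x [-0.963 -0.268 -0.001] z [ 0.001  0.    -1.   ] J [  8.  -1. -18.   0. -73. -83.] F [ 1.1 -0.2 -0.2] M [-0.07 -0.14  0.03] w 84.6 g 0.0
shift [-30.8  32.9  -1. ] turn [-4.000e-02  6.000e-02 -4.846e+01] in target axes [-45.   -1.2  -1. ]
```

```bash
python3 -m pendant '[[0,0,0,0,0,-8,0.085],[0,0,0,0,0,-8,0.085],[0,0,0,0,0,-8,0.085],[0,0,0,0,0,-8,0.085],[0,0,0,0,0,-8,0.085],[0,0,0,0,0,-8.5,0.085],[-0.04,0,0,0,0,0,0.085],[0,0,0,0,0,0,0.085]]'
python3 - <<'E'
from h import *
T=cam("top"); T["image"]=cv2.imread("pics/top0.png")[:,:,::-1]
g=cv2.cvtColor(np.ascontiguousarray(T["image"]),cv2.COLOR_RGB2GRAY)
for r0,r1 in((196,210),(198,212),(200,214)):
    # short-arm midline: per column, dark rows between
    pts=[]
    for c in range(r0+2,r1):
        r=np.flatnonzero(g[172:205,c]<70)+172; pts.append((c,(r.min()+r.max())/2))
    pts=np.array(pts,float); k,b=np.polyfit(pts[:,0],pts[:,1],1)
    A,B=onz(T,(r0,k*r0+b),260.5),onz(T,(r1+6,k*(r1+6)+b),260.5); d=A-B; print(r0,A.round(1),np.degrees(np.arctan2(d[1],d[0])).round(1))
    # where the axis line passes relative to (504,78)
    u=d/np.linalg.norm(d); w=np.array([504,78,260.5])-A; print("offset",round(u[0]*w[1]-u[1]*w[0],1))
show()
E
```

```text
clock: 2.3
position: [433.6, -66.0, 328.3]
ee_rot: [-0.531, 0.847, -0.0, 0.0]
contact_force: [-0.1, 0.5, -0.5]
gripper_width: 84.8
grasp_force: 0.0
196 [530.9 135.8 260.5] 65.3
offset 0.3
198 [529.3 131.7 260.5] 64.5
offset -0.3
200 [527.2 127.5 260.5] 65.3
offset 0.4
t 2.35 pos [432.8 -66.8 328.2] x [-0.436 -0.9   -0.   ] z [-0.  0. -1.] J [ 13.   0. -17.  -0. -73. -38.] F [-1.1  0.2  0.1] M [-0.   -0.01  0.03] w 84.9 g 0.0
```

```bash
python3 -m pendant '[[0,0,0,0,0,-1,0.085],[0,0,0,0,-7.5,0,0.085],[0,0,0,0,-7.5,0,0.085],[0,0,0,0,-7.5,0,0.085],[0,0,0,0,-7.5,0,0.085],[0,0,0,0,-7.5,0,0.085],[0,0,0,0,-7.5,0,0.085]]' >/dev/null
python3 -c "
from h import *
show(); s=sdir(65); need(np.array((504,78,185))-156*s,s,(0,0,-1))"
```

```text
t 3.05 pos [432.3 -68.5 329.6] x [-0.295 -0.638 -0.711] z [ 0.303  0.643 -0.703] J [-20.   2. -10. -46. -78.   6.] F [-0.6 -0.4 -0.5] M [-1.35  0.68  0.08] w 85.1 g 0.0
shift [ 97.8  -2.5 106.7] turn [ -0.12 -44.69   0.22] in target axes [144.6  -3.1   7.1]
```

```bash
python3 -m pendant '[[0,0,0,0,-7.5,0,0.085],[0,0,0,0,-7.5,0,0.085],[0,0,0,0,-7.5,0,0.085],[0,0,0,0,-7.5,0,0.085],[0,0,0,0,-7.5,0,0.085],[0,0,0,0,-7.5,0,0.085],[0,0,0,0,0,0,0.085],[0,0,0,0,0,0,0.085]]' >/dev/null
python3 -c "
from h import *
show(); s=sdir(65); need(np.array((504,78,185))-156*s,s,(0,0,-1))"
```

```text
t 3.85 pos [432.4 -68.6 327.9] x [-0.002 -0.002 -1.   ] z [ 0.423  0.906 -0.003] J [ -42.   19.  -15.  -81. -104.   35.] F [ 0.3 -0.5 -0.2] M [-1.78  0.76 -0.01] w 85.1 g 0.0
shift [142.8  -3.    7.5] turn [-0.05 -0.15 -0.04] in target axes [142.9  -2.9   7.2]
```

```bash
python3 -m pendant '[[0.036,-0.001,0.002,0,0,0,0.085],[0.036,-0.001,0.002,0,0,0,0.085],[0.036,-0.001,0.002,0,0,0,0.085],[0.035,0,0.001,0,0,0,0.085],[0,0,0,0,0,0,0.085],[0,0,0,0,0,0,0.085]]' >/dev/null
python3 - <<'E'
from h import *
show(); s=sdir(65); need(np.array((504,78,185))-6*s,s,(0,0,-1))
S,T=cam("side")["image"],cam("top")["image"]
a=cv2.resize(S[170:300,230:400],(510,390)); b=cv2.resize(T[150:270,170:260],(270,360)); c=np.zeros((390,790,3),np.uint8); c[:,:510]=a; c[:360,515:785]=b
cv2.imwrite("pics/c1.png",c[:,:,::-1])
E
```

```text
t 4.45 pos [438.5 -62.8 186.5] x [ 0.002 -0.002 -1.   ] z [ 0.421  0.907 -0.001] J [-40.  35. -19. -78. -98.  55.] F [ 0.4 -0.4  0.6] M [-1.77  0.84  0.02] w 84.6 g 0.0
shift [ 1.300e+00 -1.000e-01  1.492e+02] turn [ 0.12 -0.07  0.14] in target axes [  1.5   0.2 149.2]
```

View pics/c1.png

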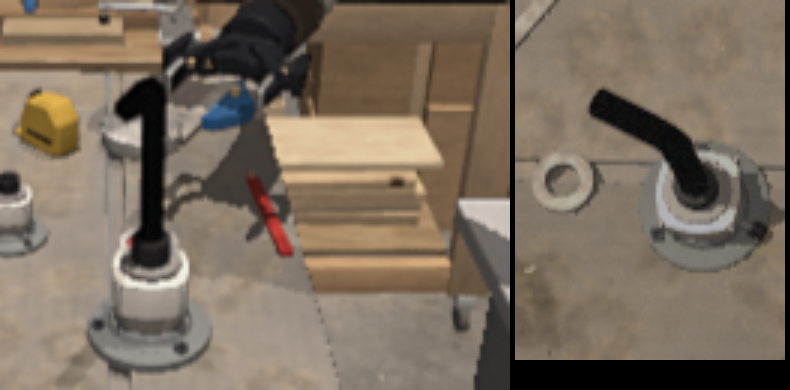

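The gripper stands horizontal behind the key and clear of it, with the jaws straddling its line. Driving in.

```bash
python3 -m pendant '[[0,0,0.03,0,0,0,0.085],[0,0,0.03,0,0,0,0.085],[0,0,0.03,0,0,0,0.085],[0,0,0.03,0,0,0,0.085],[0,0,0.02,0,0,0,0.085],[0,0,0.009,0,0,0,0.085],[0,0,0,0,0,0,0.03],[0,0,0,0,0,0,0.03],[0,0,0,0,0,0,0.03],[0,0,0,0,0,0,0.03]]' >/dev/null
python3 - <<'E'
from h import *
show()
S,T=cam("side")["image"],cam("top")["image"]
a=cv2.resize(S[170:300,220:340],(480,520),interpolation=cv2.INTER_CUBIC); b=cv2.resize(T[160:260,190:260],(294,420),interpolation=cv2.INTER_CUBIC); c=np.zeros((520,790,3),np.uint8); c[:,:480]=a; c[:420,490:784]=b
cv2.imwrite("pics/c2.png",c[:,:,::-1])
E
```

```text
t 5.55 pos [501.   71.5 185.4] x [ 0. -0. -1.] z [ 0.423  0.906 -0.   ] J [-25.  35. -21. -90. -90.  56.] F [ 0.5 -0.2 -0.7] M [-1.81  0.85 -0.  ] w 30.3 g 0.0
```

View pics/c2.png

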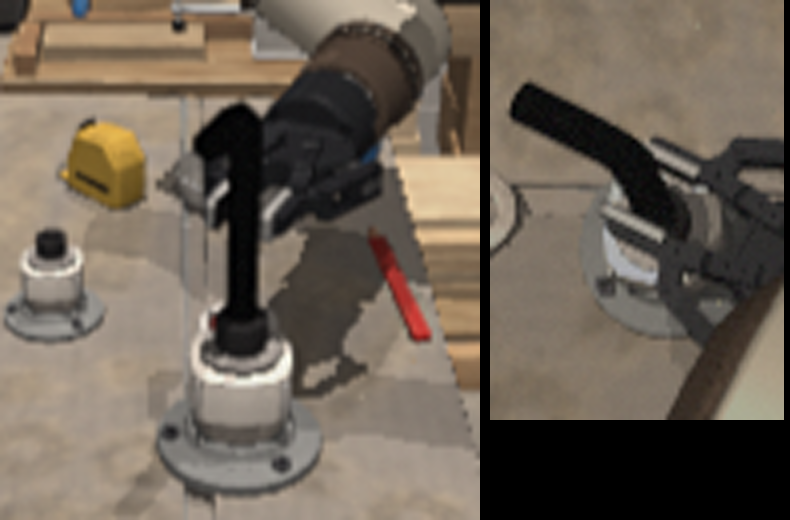

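The key stands centred between the half-closed pads (side crop 200-285, top crop 610-700). Closing now.

```bash
python3 -m pendant '[[0,0,0,0,0,0,0.01],[0,0,0,0,0,0,0.01],[0,0,0,0,0,0,0.01],[0,0,0,0,0,0,0.01],[0,0,0,0,0,0,0.01],[0,0,0,0,0,0,0.01]]' >/dev/null
python3 -c "
from h import *
show()"
```

```text
t 6.25 pos [501.3  72.2 185.2] x [ 0.    -0.001 -1.   ] z [ 0.423  0.906 -0.   ] J [-25.  35. -21. -90. -90.  56.] F [ 1.9 -2.6 -0.3] M [-2.02  0.78 -0.56] w 17.3 g 60.6
```

```bash
python3 -m pendant '[[-0.005,0,0,0,0,0,0.01],[-0.01,0,0,0,0,0,0.01],[-0.01,0,0,0,0,0,0.01],[0,0,0,0,0,0,0.01]]' 
python3 -m pendant '[[-0.01,0,0,0,0,0,0.01],[-0.01,0,0,0,0,0,0.01],[-0.01,0,0,0,0,0,0.01],[-0.015,0,0,0,0,0,0.01],[-0.015,0,0,0,0,0,0.01],[-0.015,0,0,0,0,0,0.01],[0,0,0,0,0,0,0.01],[0,0,0,0,0,0,0.01]]' >/dev/null
python3 - <<'E'
from h import *
show()
S,T=cam("side"),cam("top")
cv2.imwrite("pics/side3.png",S["image"][:,:,::-1]);cv2.imwrite("pics/top3.png",T["image"][:,:,::-1])
a=cv2.resize(S["image"][140:300,220:340],(450,600),interpolation=cv2.INTER_CUBIC); b=cv2.resize(T["image"][130:250,180:250],(340,583),interpolation=cv2.INTER_CUBIC); c=np.zeros((600,800,3),np.uint8); c[:,:450]=a; c[:583,460:800]=b
cv2.imwrite("pics/c3.png",c[:,:,::-1])
E
```

```text
clock: 6.65
position: [500.4, 72.7, 212.1]
ee_rot: [-0.381, 0.595, 0.38, 0.597]
contact_force: [0.1, 0.1, -4.2]
gripper_width: 18.1
grasp_force: 60.4
t 7.45 pos [500.5  72.5 285.5] x [ 0.    -0.001 -1.   ] z [ 0.422  0.907 -0.   ] J [-24.  22. -19. -90. -90.  41.] F [ 0.4  0.9 -4.9] M [-3.24  1.56  0.07] w 17.7 g 60.4
```

View pics/c3.png

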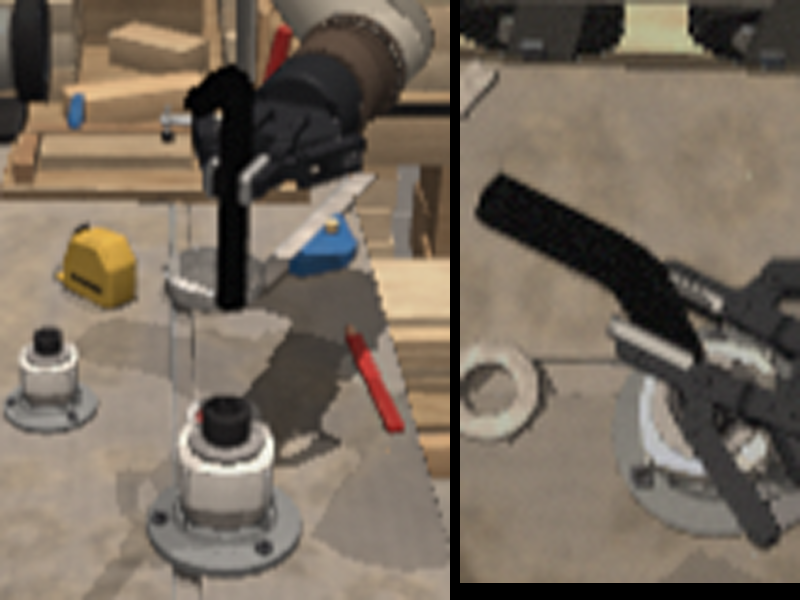

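Key is drawn clear and hangs plumb (long end at side crop (230,305), screw head empty at (228,418)). Flipping.

```bash
python3 -m pendant '[[0,0,0,0,7.5,0,0.01],[0,0,0,0,7.5,0,0.01],[0,0,0,0,7.5,0,0.01],[0,0,0,0,7.5,0,0.01],[0,0,0,0,7.5,0,0.01],[0,0,0,0,7.5,0,0.01],[0,0,0,0,7.5,0,0.01],[0,0,0,0,7.5,0,0.01],[0,0,0,0,7.5,0,0.01],[0,0,0,0,7.5,0,0.01],[0,0,0,0,7.5,0,0.01],[0,0,0,0,7.5,0,0.01]]' >/dev/null
python3 -m pendant '[[0,0,0,0,0,0,0.01]]' >/dev/null
python3 - <<'E'
from h import *
show()
s=sdir(65); need(np.array((503.8,77.6,0))-75.3*s+[0,0,248],(0,0,-1),-s)
E
```

```text
t 8.85 pos [499.6  74.3 282. ] x [-0.42  -0.908  0.006] z [-0.01  -0.003 -1.   ] J [ 27.   9. -13.  -0. -68. -52.] F [ 0.2 -0.3 -5.2] M [ 0.19 -0.   -0.02] w 17.6 g 59.7
shift [70.3 -2.5 34.4] turn [ 0.43 -0.37  0.17] in target axes [70.6 -2.4 34. ]
```

```bash
python3 -m pendant '[[0.02,-0.001,0.01,0.4,-0.3,0.2,0.01],[0.025,-0.001,0.012,0,0,0,0.01],[0.025,0,0.012,0,0,0,0.01],[0,0,0.02,0,0,0,0.01],[0,0,0.015,0,0,0,0.01],[0,0,0,0,0,0,0.01],[0,0,0,0,0,0,0.01]]' >/dev/null
python3 - <<'E'
from h import *
show()
s=sdir(65); need(np.array((503.8,77.6,0))-75.3*s+[0,0,213],(0,0,-1),-s)
S,T=cam("side"),cam("top")
cv2.imwrite("pics/side4.png",S["image"][:,:,::-1]);cv2.imwrite("pics/top4.png",T["image"][:,:,::-1])
a=cv2.resize(S["image"][190:290,240:330],(540,600),interpolation=cv2.INTER_CUBIC); b=cv2.resize(T["image"][170:260,195:245],(250,450),interpolation=cv2.INTER_CUBIC); c=np.zeros((600,800,3),np.uint8); c[:,:540]=a; c[:450,545:795]=b
cv2.imwrite("pics/c4.png",c[:,:,::-1])
print("axis in side",[proj(S,(503.8,77.6,z)).round(1).tolist() for z in(108,146,207)],"top",[proj(T,(503.8,77.6,z)).round(1).tolist() for z in(108,207)])
E
```

```text
t 9.55 pos [472.9   7.9 215.6] x [-0.427 -0.904 -0.005] z [ 0.006  0.003 -1.   ] J [ 21.   9. -24.  -0. -57. -46.] F [ 1.1  0.6 -4.5] M [ 0.06 -0.13 -0.02] w 17.7 g 59.7
shift [-0.9  1.5  2.6] turn [-0.26  0.28 -0.26] in target axes [-0.9  1.5  2.6]
axis in side [[280.6, 247.4], [280.9, 235.3], [281.4, 214.8]] top [[230.5, 211.4], [226.6, 202.8]]
```

View pics/c4.png

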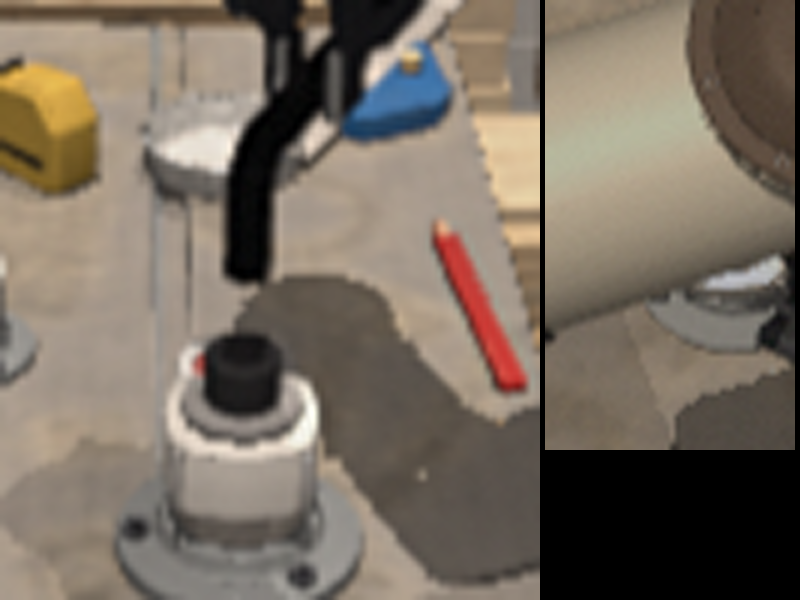

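Key is flipped, short arm vertical. Its end is at about side px (281.2,236), above the head at (280.5,249). I'll check this at sub-pixel level.

```bash
python3 - <<'E'
from h import *
d=arm.get_image("side"); S=cam("side")
g=cv2.cvtColor(S["image"],cv2.COLOR_RGB2GRAY).astype(float)
def edges(r,lo,hi,t=65):
    v=g[r]; c=[x for x in range(lo,hi) if v[x]<t]
    a,b=min(c),max(c); f=lambda i,j:(i+(v[i]-t)/(v[i]-v[j])*(j-i))
    return f(a-1,a),f(b,b+1)
for r in list(range(222,236))+list(range(246,258)):
    try: a,b=edges(r,272,290); print(r,round(a,1),round(b,1),"mid",round((a+b)/2,2))
    except Exception as e: print(r,e)
m=dark(S,(270,215,292,240)); print("bottom row",np.where(m)[0].max())
for z in(108,140,149): print(z,proj(S,(503.8,77.6,z)).round(2))
p=arm.read_state()["position"]; e=p+75.3*sdir(65)+[0,0,-66.5]; print("short end by tool",e.round(1),proj(S,e).round(2))
E
```

```text
222 276.5 284.6 mid 280.54
223 276.6 284.4 mid 280.49
224 276.8 284.4 mid 280.59
225 276.9 284.4 mid 280.63
226 276.8 284.4 mid 280.59
227 276.7 284.4 mid 280.55
228 276.7 284.2 mid 280.48
229 276.8 284.1 mid 280.4
230 276.8 284.0 mid 280.42
231 276.8 284.1 mid 280.43
232 276.8 284.1 mid 280.43
233 276.8 284.1 mid 280.43
234 276.7 283.9 mid 280.3
235 276.9 283.5 mid 280.21
246 276.2 284.4 mid 280.29
247 274.7 285.3 mid 280.0
248 274.0 286.3 mid 280.16
249 273.6 286.5 mid 280.04
250 273.5 286.6 mid 280.08
251 273.5 286.6 mid 280.06
252 273.7 286.1 mid 279.92
253 273.7 285.9 mid 279.82
254 273.7 285.9 mid 279.8
255 273.5 285.8 mid 279.67
256 273.8 285.6 mid 279.73
257 274.6 285.3 mid 279.96
bottom row 236
108 [280.57 247.43]
140 [280.82 237.21]
149 [280.89 234.29]
short end by tool [505.8  76.7 150.3] [280.14 233.69]
```

```bash
python3 - <<'E'
from h import *
S=cam("side")
def top(img,c,lo,hi,t=65):
    g=cv2.cvtColor(img,cv2.COLOR_BGR2GRAY).astype(float)[:,c]
    out=[]
    for r in range(lo,hi):
        if g[r]<t<=g[r-1]: out.append(round(r-1+(g[r-1]-t)/(g[r-1]-g[r]),2))
    for r in range(lo,hi):
        if g[r]<t<=g[r+1]: out.append(("end",round(r+(t-g[r])/(g[r+1]-g[r]),2)))
    return out
a,b=cv2.imread("pics/side0.png"),cv2.imread("pics/side3.png")
for c in(279,280,281,282): print(c,top(a,c,188,240),top(b,c,150,235))
for dz in(0,100.3):print([proj(S,(503.8,77.6,z+dz)).round(2).tolist() for z in(270,90,)], proj(S,(503.8,87,90+dz)).round(2))
E
```

```text
279 [np.float64(195.13)] [np.float64(157.22), ('end', np.float64(222.5))]
280 [np.float64(195.18)] [np.float64(156.48), ('end', np.float64(222.63))]
281 [np.float64(195.62)] [np.float64(156.53), ('end', np.float64(222.49))]
282 [np.float64(196.31)] [np.float64(156.51), ('end', np.float64(222.42))]
[[281.92, 192.49], [280.44, 253.04]] [280.57 255.  ]
[[282.86, 153.94], [281.23, 220.55]] [281.38 222.33]
```

```bash
python3 -m pendant '[[-0.001,0.001,0.01,-0.2,0.2,-0.2,0.01],[0,0,0.012,0,0,0,0.01],[0,0,0.012,0,0,0,0.01],[0,0,0.004,0,0,0,0.01],[0,0,0,0,0,0,0.01],[0,0,0,0,0,0,0.01]]'; python3 -m pendant '[[0,0,0.003,0,0,0,0.01],[0,0,0.003,0,0,0,0.01],[0,0,0,0,0,0,0.01],[0,0,0,0,0,0,0.01]]'
python3 - <<'E'
from h import *
show()
s=sdir(65); need(np.array((503.8,77.6,0))-75.3*s+[0,0,174.5],(0,0,-1),-s)
E
```

```text
clock: 10.4
position: [473.5, 9.7, 178.3]
ee_rot: [-0.538, 0.843, -0.001, 0.002]
contact_force: [0.2, 0.3, -5.9]
gripper_width: 17.7
grasp_force: 59.8
clock: 10.8
position: [473.3, 8.1, 174.1]
ee_rot: [-0.538, 0.843, -0.002, 0.001]
contact_force: [-4.5, -6.1, 7.2]
gripper_width: 17.6
grasp_force: 61.5
t 10.8 pos [473.3   8.1 174.1] x [-0.422 -0.907  0.   ] z [ 0.004 -0.002 -1.   ] J [ 21.  12. -27.   0. -51. -46.] F [-4.5 -6.1  7.2] M [-1.21  0.94  0.02] w 17.6 g 61.5
shift [-0.5  1.7 -0.4] turn [-0.29 -0.01  0.06] in target axes [-0.5  1.7 -0.4]
```

```bash
python3 -m pendant '[[0.001,0.0005,0,0,0,0,0.01],[0.0005,0.0005,0.001,0,0,0,0.01],[0,0,0.001,0,0,0,0.01],[0,0,0,0,0,0,0.01]]'
python3 - <<'E'
from h import *
show()
E
```

```text
clock: 11.2
position: [472.5, 7.3, 172.6]
ee_rot: [-0.538, 0.843, -0.003, 0.002]
contact_force: [-3.1, -6.5, 8.6]
gripper_width: 18.1
grasp_force: 61.7
t 11.2 pos [472.5   7.3 172.6] x [-0.422 -0.907 -0.001] z [ 0.007 -0.002 -1.   ] J [ 21.  12. -28.   0. -50. -46.] F [-3.1 -6.5  8.6] M [-1.31  0.75  0.04] w 18.1 g 61.7
```

```bash
python3 -m pendant '[[0.001,0.0005,0,0,0,0,0.01],[0.0005,0,0.001,0,0,0,0.01],[0,0,0.002,0,0,0,0.01],[0,0,0,0,0,0,0.01]]'
python3 - <<'E'
from h import *
show()
E
```

```text
clock: 11.6
position: [471.9, 7.9, 167.7]
ee_rot: [-0.537, 0.844, -0.001, 0.004]
contact_force: [2.3, 1.4, -4.6]
gripper_width: 17.6
grasp_force: 60.2
t 11.6 pos [471.9   7.9 167.7] x [-0.423 -0.906 -0.005] z [ 0.008  0.002 -1.   ] J [ 21.  12. -28.   0. -49. -46.] F [ 2.3  1.4 -4.6] M [ 0.3  -0.75 -0.11] w 17.6 g 60.2
```

It's in: depth is gaining and the force has gone slack. Continuing down.

```bash
python3 -m pendant '[[0,0,0.003,0,0,0,0.01],[0,0,0.003,0,0,0,0.01],[0,0,0.002,0,0,0,0.01],[0,0,0,0,0,0,0.01],[0,0,0,0,0,0,0.01]]'
python3 - <<'E'
from h import *
show(); s=sdir(65);need(np.array((471.9,7.9,156.5)),(0,0,-1),-s)
E
```

```text
clock: 12.1
position: [472.0, 8.2, 159.2]
ee_rot: [-0.537, 0.843, -0.001, 0.003]
contact_force: [4.0, 3.9, -4.7]
gripper_width: 17.4
grasp_force: 60.2
t 12.1 pos [472.    8.2 159.2] x [-0.422 -0.906 -0.004] z [ 0.007  0.001 -1.   ] J [ 21.  13. -29.   0. -48. -46.] F [ 4.   3.9 -4.7] M [ 1.23 -1.42 -0.14] w 17.4 g 60.2
shift [ 0.3 -0.1  2.7] turn [-0.31  0.23  0.02] in target axes [ 0.3 -0.1  2.7]
```

```bash
python3 -m pendant '[[-0.001,0,0.0015,-0.2,0.2,0,0.01],[0,0,0.0015,0,0,0,0.01],[0,0,0.001,0,0,0,0.01],[0,0,0,0,0,0,0.01]]'
python3 -c "
from h import *
show()"; python3 -m pendant '[[0,0,0.001,0,0,0,0.01],[0,0,0.001,0,0,0,0.01],[0,0,0,0,0,0,0.01],[0,0,0,0,0,0,0.01]]'
python3 -c "
from h import *
show()"
```

```text
clock: 12.5
position: [472.0, 8.4, 155.5]
ee_rot: [-0.537, 0.843, -0.001, 0.0]
contact_force: [4.5, 0.0, 0.9]
gripper_width: 17.3
grasp_force: 60.8
t 12.5 pos [472.    8.4 155.5] x [-0.422 -0.906  0.001] z [ 0.001 -0.001 -1.   ] J [ 21.  13. -29.   0. -48. -46.] F [4.5 0.  0.9] M [ 0.46 -1.66 -0.4 ] w 17.3 g 60.8
clock: 12.9
position: [471.3, 7.8, 153.8]
ee_rot: [-0.538, 0.843, -0.001, -0.001]
contact_force: [2.3, -3.2, 4.3]
gripper_width: 17.6
grasp_force: 61.7
t 12.9 pos [471.3   7.8 153.8] x [-0.422 -0.907  0.003] z [-0.    -0.003 -1.   ] J [ 21.  13. -29.   0. -48. -46.] F [ 2.3 -3.2  4.3] M [-0.39 -1.16 -0.31] w 17.6 g 61.7
```

```bash
python3 - <<'E'
from h import *
show()
S=cam("side")
cv2.imwrite("pics/side5.png",S["image"][:,:,::-1])
a=cv2.resize(S["image"][190:280,240:340],(660,594),interpolation=cv2.INTER_CUBIC)
cv2.imwrite("pics/c5.png",a[:,:,::-1])
ax=np.array((503.8,77.6,0))
for z in(140,150.5,160): print(z,proj(S,ax+[0,0,z]).round(1))
E
```

```text
t 12.9 pos [471.3   7.8 153.8] x [-0.422 -0.907  0.003] z [-0.    -0.003 -1.   ] J [ 21.  13. -29.   0. -48. -46.] F [ 2.3 -3.2  4.3] M [-0.39 -1.16 -0.31] w 17.6 g 61.7
140 [280.8 237.2]
150.5 [280.9 233.8]
160 [281.  230.7]
```

View pics/c5.png

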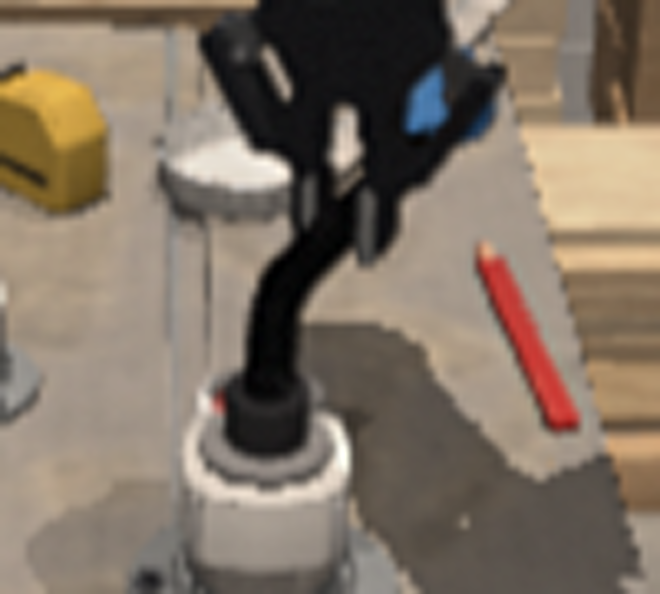

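```bash
python3 - <<'E'
from h import *
S=cam("side")
g=[(cv2.cvtColor(cv2.imread(f"pics/side{k}.png"),cv2.COLOR_BGR2GRAY)<60).astype('f4') for k in(4,5)]
for (y0,y1,x0,x1) in((196,226,274,294),(205,228,272,290),(192,215,276,300)):
    t=cv2.resize(g[0][y0:y1,x0:x1],None,fx=4,fy=4,interpolation=1); I=cv2.resize(g[1][180:275,255:325],None,fx=4,fy=4,interpolation=1)
    r=cv2.matchTemplate(I,t,cv2.TM_CCOEFF_NORMED); _,v,_,(x,y)=cv2.minMaxLoc(r); print("patch shift",x/4+255-x0,y/4+180-y0,round(v,3))
for z in(205,150.5): print(proj(S,(504,77.6,z)).round(2))
p4=proj(S,(504,76.6,210.8))
for z in(148,150.5,153,156,160): print(z,(proj(S,(504,77,z))-p4).round(2))
E
```

```text
patch shift -0.25 19.0 0.944
patch shift -0.5 18.75 0.966
patch shift -0.25 19.25 0.916
[281.28 215.53]
[280.83 233.8 ]
148 [-0.51 21.15]
150.5 [-0.49 20.33]
153 [-0.47 19.52]
156 [-0.44 18.53]
160 [-0.41 17.22]
```

```bash
python3 -m pendant '[[0,0,0,0,0,0,0.032],[0,0,0,0,0,0,0.032],[0,0,0,0,0,0,0.032],[0,0,0,0,0,0,0.032],[0,0,0,0,0,0,0.032],[0,0,0,0,0,0,0.032]]' >/dev/null
python3 - <<'E'
from h import *
show(); S=cam("side"); cv2.imwrite("pics/side6.png",S["image"][:,:,::-1])
g=[(cv2.cvtColor(cv2.imread(f"pics/side{k}.png"),cv2.COLOR_BGR2GRAY)<60).astype('f4') for k in(5,6)]
for (y0,y1,x0,x1) in((228,246,272,290),(222,246,272,290)):
    t=cv2.resize(g[0][y0:y1,x0:x1],None,fx=4,fy=4,interpolation=1); I=cv2.resize(g[1][200:275,255:325],None,fx=4,fy=4,interpolation=1)
    r=cv2.matchTemplate(I,t,cv2.TM_CCOEFF_NORMED); _,v,_,(x,y)=cv2.minMaxLoc(r); print("patch shift",x/4+255-x0,y/4+200-y0,round(v,3))
a=cv2.resize(S["image"][190:280,240:340],(660,594),interpolation=cv2.INTER_CUBIC)
cv2.imwrite("pics/c6.png",a[:,:,::-1])
E
```

```text
t 13.6 pos [471.    8.4 152.9] x [-0.422 -0.906  0.002] z [-0.001 -0.002 -1.   ] J [ 21.  14. -29.   0. -48. -46.] F [0.2 0.2 0.5] M [-0.02  0.05 -0.01] w 31.9 g 0.0
patch shift 0.0 0.25 0.989
patch shift 0.0 0.5 0.968
```

View pics/c6.png

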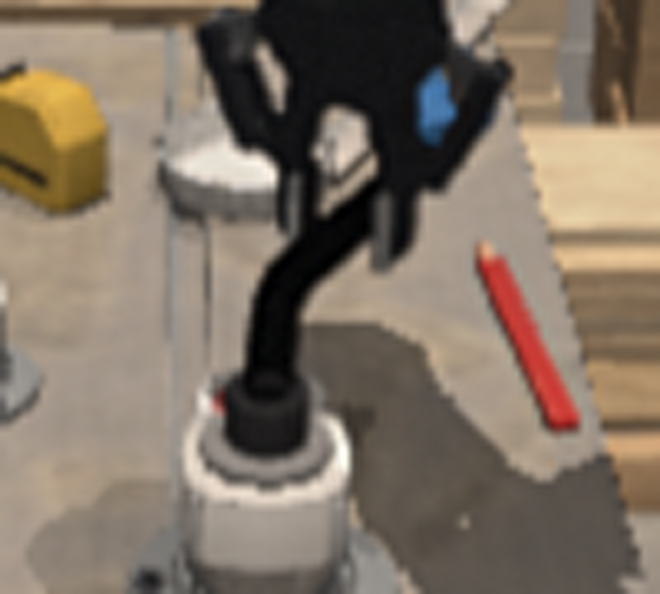

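The key sits down in the socket and droops only slightly when freed. The TCP bottomed about 17 mm below the mouth contact, which fits the 18 mm depth. Regripping and starting the swing.

```bash
cat >> h.py <<'E'
def tq(ax=(503.7,76.6)):
    show(); s=arm.read_state(); p=s["position"][:2]-np.array(ax); F=s["contact_force"]; M=s["wrist_torque"]
    print("cw torque",round(M[2]+(p[0]*F[1]-p[1]*F[0])/1000,3),"Mz",round(M[2],3),"r",np.hypot(*p).round(1),"az of arm",np.degrees(np.arctan2(p[1],p[0])).round(1)%360)
E
python3 -m pendant '[[0,0,-0.001,0,0,0,0.01],[0,0,0,0,0,0,0.01],[0,0,0,0,0,0,0.01],[0,0,0,0,0,0,0.01],[0,0,0,0,0,0,0.01]]' >/dev/null
python3 -c "
from h import *
tq()"
python3 -m pendant '[[-0.0001,0.004,0,0,0,3,0.01],[-0.0001,0.004,0,0,0,3,0.01],[-0.0001,0.004,0,0,0,3,0.01],[-0.0001,0.004,0,0,0,3,0.01],[0,0,0,0,0,0,0.01]]' >/dev/null
python3 -c "
from h import *
tq()"
```

```text
t 14.15 pos [471.4   8.3 154.1] x [-0.423 -0.906  0.002] z [-0.    -0.002 -1.   ] J [ 21.  13. -29.   0. -48. -46.] F [ 1.1 -1.1  0.6] M [-0.48 -0.32 -0.23] w 17.6 g 60.1
cw torque -0.124 Mz -0.234 r 75.6 az of arm 244.7
t 14.65 pos [457.7  16.8 154.1] x [-0.6   -0.8    0.001] z [ 0.    -0.002 -1.   ] J [ 23.  12. -31.   0. -47. -60.] F [ 1.5 -1.4 -1.1] M [-0.44 -0.58  0.12] w 17.9 g 59.7
cw torque 0.276 Mz 0.12 r 75.5 az of arm 232.4
```

```bash
python3 -m pendant '[[-0.0001,0.004,0,0,0,3,0.01],[-0.0001,0.004,0,0,0,3,0.01],[-0.0001,0.004,0,0,0,3,0.01],[-0.0001,0.004,0,0,0,3,0.01],[-0.0001,0.004,0,0,0,3,0.01]]' >/dev/null
python3 -c "
from h import *
tq()"
python3 -m pendant '[[-0.0001,0.004,0,0,0,3,0.01],[-0.0001,0.004,0,0,0,3,0.01],[-0.0001,0.004,0,0,0,3,0.01],[-0.0001,0.004,0,0,0,3,0.01]]' >/dev/null
python3 -c "
from h import *
tq()"
```

```text
t 15.15 pos [443.5  30.8 154.1] x [-0.787 -0.617  0.001] z [-0.    -0.002 -1.   ] J [ 25.  11. -32.   0. -47. -77.] F [ 1.3 -0.  -0.3] M [ 0.1  -0.33  0.51] w 17.4 g 59.7
cw torque 0.564 Mz 0.506 r 75.7 az of arm 217.3
t 15.55 pos [434.8  44.6 154. ] x [-0.898 -0.44   0.001] z [-0.001 -0.001 -1.   ] J [ 27.  10. -33.   0. -47. -91.] F [-0.   1.7  0.7] M [ 0.52 -0.02  0.67] w 17.7 g 59.8
cw torque 0.558 Mz 0.673 r 76.0 az of arm 204.9
```

```bash
python3 -m pendant '[[0,0.004,0,0,0,3,0.01],[-0.0001,0.004,0,0,0,3,0.01],[-0.0001,0.0035,0,0,0,3,0.01]]' >/dev/null
python3 -c "
from h import *
tq()"
python3 -m pendant '[[0,0.0026,0,0,0,2,0.01],[-0.0001,0.0026,0,0,0,2,0.01]]' >/dev/null
python3 -c "
from h import *
tq()"
```

```text
t 15.85 pos [430.4  55.6 154. ] x [-0.955 -0.295  0.001] z [-0.001 -0.001 -1.   ] J [  29.   10.  -34.    0.  -47. -102.] F [-1.2  4.2 -0.4] M [1.27 0.48 0.88] w 17.6 g 60.1
cw torque 0.542 Mz 0.876 r 76.3 az of arm 196.0
t 16.05 pos [428.9  60.8 154. ] x [-0.974 -0.229  0.001] z [-0.001 -0.    -1.   ] J [  30.   10.  -34.   -0.  -47. -106.] F [-1.1  3.9  0.3] M [1.5  0.65 0.91] w 17.6 g 60.2
cw torque 0.595 Mz 0.907 r 76.4 az of arm 191.9
```

```bash
python3 -m pendant '[[0,0.0026,0,0,0,2,0.01]]' >/dev/null
python3 -c "
from h import *
tq()"
python3 -m pendant '[[0,0.0026,0,0,0,2,0.01]]' >/dev/null
python3 -c "
from h import *
tq()"
```

```text
t 16.15 pos [428.4  63.4 154. ] x [-0.981 -0.195  0.001] z [-0.001 -0.    -1.   ] J [  30.   10.  -34.   -0.  -47. -109.] F [-1.9  4.   0.5] M [1.57 0.69 0.98] w 17.6 g 60.3
cw torque 0.659 Mz 0.982 r 76.5 az of arm 190.0
t 16.25 pos [427.9  66.  154. ] x [-0.987 -0.16   0.001] z [-0.001 -0.    -1.   ] J [  30.   10.  -34.   -0.  -47. -111.] F [-3.   5.1  0.2] M [1.72 0.78 0.99] w 17.8 g 60.3
cw torque 0.566 Mz 0.986 r 76.6 az of arm 187.9
```

```bash
python3 -m pendant '[[-0.0005,0.003,0,0,0,1.5,0.01]]' >/dev/null
python3 -c "
from h import *
tq()"
python3 -m pendant '[[-0.0004,0.003,0,0,0,1.5,0.01]]' >/dev/null
python3 -c "
from h import *
tq()"
```

```text
t 16.35 pos [427.5  68.7 154. ] x [-0.991 -0.134  0.002] z [-0.002 -0.001 -1.   ] J [  31.   10.  -34.   -0.  -47. -113.] F [-3.5  2.7  1.5] M [0.86 0.9  0.77] w 17.4 g 60.3
cw torque 0.538 Mz 0.771 r 76.7 az of arm 185.9
t 16.45 pos [427.1  71.2 153.9] x [-0.994 -0.108  0.003] z [-0.003 -0.002 -1.   ] J [  31.   10.  -34.    0.  -47. -115.] F [-3.   0.   2.6] M [0.31 0.88 0.64] w 17.2 g 60.3
cw torque 0.615 Mz 0.635 r 76.7 az of arm 184.0
```

```bash
python3 -m pendant '[[-0.0002,0.002,0,0,0,1,0.01]]' >/dev/null
python3 -c "
from h import *
tq()"
python3 -m pendant '[[0,0.0015,0,0,0,1,0.01]]' >/dev/null
python3 -c "
from h import *
tq()"
```

```text
t 16.55 pos [427.   72.9 153.9] x [-0.996 -0.089  0.004] z [-0.003 -0.003 -1.   ] J [  31.   10.  -34.    0.  -47. -116.] F [-4.4 -0.5  3.4] M [0.16 1.11 0.49] w 17.7 g 60.4
cw torque 0.505 Mz 0.487 r 76.8 az of arm 182.8
t 16.65 pos [426.9  74.2 153.9] x [-0.997 -0.071  0.003] z [-0.003 -0.002 -1.   ] J [  32.   10.  -34.    0.  -47. -117.] F [-5.7  1.1  4.9] M [0.41 1.39 0.61] w 17.2 g 60.5
cw torque 0.512 Mz 0.608 r 76.9 az of arm 181.8
```

```bash
python3 -m pendant '[[0.0008,0.002,0,0,0,1.5,0.01]]' >/dev/null
python3 -c "
from h import *
tq()"
python3 -m pendant '[[0.0005,0.002,0,0,0,1.5,0.01]]' >/dev/null
python3 -c "
from h import *
tq()"
```

```text
t 16.75 pos [426.7  76.4 153.9] x [-0.999 -0.044  0.001] z [-0.001 -0.002 -1.   ] J [  32.   10.  -34.    0.  -47. -119.] F [-1.7  1.3  1.2] M [0.34 0.45 0.58] w 17.6 g 60.1
cw torque 0.486 Mz 0.584 r 77.0 az of arm 180.2
t 16.85 pos [426.6  78.5 154. ] x [-1.    -0.018 -0.   ] z [ 0.    -0.001 -1.   ] J [  32.   10.  -34.    0.  -46. -121.] F [-0.7  0.6 -0. ] M [0.24 0.19 0.58] w 17.9 g 59.9
cw torque 0.53 Mz 0.578 r 77.1 az of arm 178.6
```

```bash
python3 -m pendant '[[0,0.002,0,0,0,1.5,0.01]]' >/dev/null
python3 -c "
from h import *
tq()"
python3 -m pendant '[[0,0.0015,0,0,0,1,0.01]]' >/dev/null
python3 -c "
from h import *
tq()"
```

```text
t 16.95 pos [426.6  80.5 153.9] x [-1.     0.009  0.   ] z [-0.    -0.001 -1.   ] J [  32.   10.  -34.    0.  -47. -123.] F [-1.6  0.8  0.4] M [0.38 0.42 0.6 ] w 17.8 g 60.0
cw torque 0.539 Mz 0.597 r 77.2 az of arm 177.1
t 17.05 pos [426.6  81.9 153.9] x [-1.     0.026  0.   ] z [-0.    -0.002 -1.   ] J [  33.   10.  -34.    0.  -47. -124.] F [-0.7 -1.2  1.4] M [-0.04  0.19  0.69] w 17.6 g 60.0
cw torque 0.783 Mz 0.685 r 77.3 az of arm 176.1
```

The hard stop is reached: torque is now climbing. Fine steps from here.

```bash
python3 -m pendant '[[0,0.0008,0,0,0,0.6,0.01],[0,0,0,0,0,0,0.01]]' >/dev/null
python3 -c "
from h import *
tq()"
python3 -m pendant '[[0,0,0,0,0,0,0.01]]' >/dev/null
python3 -c "
from h import *
tq()"
```

```text
t 17.25 pos [426.6  82.7 154. ] x [-0.999  0.036  0.   ] z [-0.    -0.002 -1.   ] J [  33.   10.  -34.    0.  -47. -125.] F [-0.7 -0.5  0.8] M [0.04 0.1  0.71] w 17.3 g 60.0
cw torque 0.747 Mz 0.706 r 77.3 az of arm 175.5
t 17.35 pos [426.6  82.6 154. ] x [-0.999  0.036  0.   ] z [-0.    -0.001 -1.   ] J [  33.   10.  -34.    0.  -47. -125.] F [-0.4 -0.   0.5] M [0.03 0.04 0.71] w 17.3 g 60.0
cw torque 0.714 Mz 0.71 r 77.3 az of arm 175.5
```

```bash
python3 -m pendant '[[0,0.0012,0,0,0,0.8,0.01],[0,0,0,0,0,0,0.01]]' >/dev/null
python3 -c "
from h import *
tq()"
python3 -m pendant '[[0,0.001,0,0,0,0.6,0.01],[0,0,0,0,0,0,0.01]]' >/dev/null
python3 -c "
from h import *
tq()"
```

```text
t 17.55 pos [426.6  83.8 154. ] x [-0.999  0.051  0.   ] z [-0.    -0.002 -1.   ] J [  33.   10.  -33.    0.  -47. -126.] F [ 0.7 -0.5 -1.8] M [-0.19 -0.2   0.71] w 17.6 g 59.9
cw torque 0.746 Mz 0.714 r 77.4 az of arm 174.6
t 17.75 pos [426.7  84.8 154. ] x [-0.998  0.061  0.   ] z [-0.    -0.002 -1.   ] J [  33.   10.  -33.    0.  -47. -126.] F [ 1.  -1.7 -0.6] M [-0.45 -0.42  0.62] w 17.7 g 59.9
cw torque 0.744 Mz 0.62 r 77.4 az of arm 173.9
```

The pads' yaw moment is saturating at about 0.7 N m, so I'll push tangentially without yaw.

```bash
python3 -m pendant '[[0,0.0012,0,0,0,0,0.01],[0,0,0,0,0,0,0.01]]' >/dev/null
python3 -c "
from h import *
tq()"
python3 -m pendant '[[0,0.001,0,0,0,0,0.01],[0,0,0,0,0,0,0.01]]' >/dev/null
python3 -c "
from h import *
tq()"
```

```text
t 17.95 pos [426.6  85.4 153.9] x [-0.998  0.061  0.001] z [-0.001 -0.003 -1.   ] J [  33.   10.  -33.    0.  -47. -127.] F [ 2.6 -4.2 -1.3] M [-1.39 -0.86  0.48] w 17.6 g 59.7
cw torque 0.787 Mz 0.484 r 77.6 az of arm 173.5
t 18.15 pos [426.6  85.9 153.9] x [-0.998  0.062  0.001] z [-0.001 -0.004 -1.   ] J [  33.   10.  -33.    0.  -47. -127.] F [ 3.4 -6.8 -0.7] M [-1.99 -1.16  0.34] w 17.3 g 59.7
cw torque 0.834 Mz 0.344 r 77.7 az of arm 173.1
```

```bash
python3 -m pendant '[[0,0.0015,0,0,0,0.3,0.01],[0,0,0,0,0,0,0.01]]' >/dev/null
python3 -c "
from h import *
tq()"
python3 -m pendant '[[0,0.0012,0,0,0,0.3,0.01],[0,0,0,0,0,0,0.01]]' >/dev/null
python3 -c "
from h import *
tq()"
```

```text
t 18.35 pos [426.6  86.9 153.8] x [-0.998  0.068  0.002] z [-0.002 -0.005 -1.   ] J [  33.   10.  -33.    0.  -47. -127.] F [ 4.4 -9.9 -0.9] M [-2.76 -1.48  0.2 ] w 17.5 g 59.8
cw torque 0.922 Mz 0.202 r 77.8 az of arm 172.4
t 18.55 pos [426.6  87.7 153.7] x [-0.997  0.073  0.002] z [-0.002 -0.005 -1.   ] J [  33.   10.  -33.    0.  -47. -128.] F [  5.6 -10.3  -2.1] M [-3.28 -1.65  0.05] w 17.5 g 59.8
cw torque 0.784 Mz 0.053 r 77.9 az of arm 171.8
```

```bash
cat >> h.py <<'E'
def avg(n=6,ax=(503.7,76.6)):
    A=[]
    for _ in range(n):
        I=arm.get_image("side"); s=arm.read_state(); p=s["position"][:2]-np.array(ax); F=s["contact_force"]; M=s["wrist_torque"]
        A.append([M[2]+(p[0]*F[1]-p[1]*F[0])/1000,*F,M[2],*s["position"]])
    print("avg cw,F,Mz,pos",np.mean(A,0).round(3),"sd",np.std(A,0).round(2)[:5]); return I["image"]
E
python3 - <<'E'
from h import *
im=avg(); cv2.imwrite("pics/side7.png",im[:,:,::-1])
g=cv2.cvtColor(im,cv2.COLOR_RGB2GRAY); g6=cv2.cvtColor(cv2.imread("pics/side6.png"),cv2.COLOR_BGR2GRAY)
for n,q in(("6",g6),("7",g)):
    for r in(226,230,234,238,242): 
        c=np.flatnonzero(q[r,268:330]<60)+268; print(n,r,c.min(),c.max(),len(c),end="; ")
    print()
a=np.hstack([cv2.resize(x[195:285,240:330],(400,400),interpolation=cv2.INTER_CUBIC) for x in(cv2.imread("pics/side6.png"),im[:,:,::-1])])
cv2.imwrite("pics/c7.png",a)
E
```

```text
avg cw,F,Mz,pos [ 8.2600e-01  5.3730e+00 -1.0306e+01 -1.6180e+00  9.1000e-02  4.2663e+02
  8.7647e+01  1.5374e+02] sd [0.04 0.33 0.46 0.35 0.02]
6 226 284 301 14; 6 230 281 290 10; 6 234 279 286 8; 6 238 278 284 7; 6 242 277 284 8; 
7 226 307 317 11; 7 230 308 317 10; 7 234 284 317 27; 7 238 279 324 43; 7 242 278 329 28;
```

View pics/c7.png

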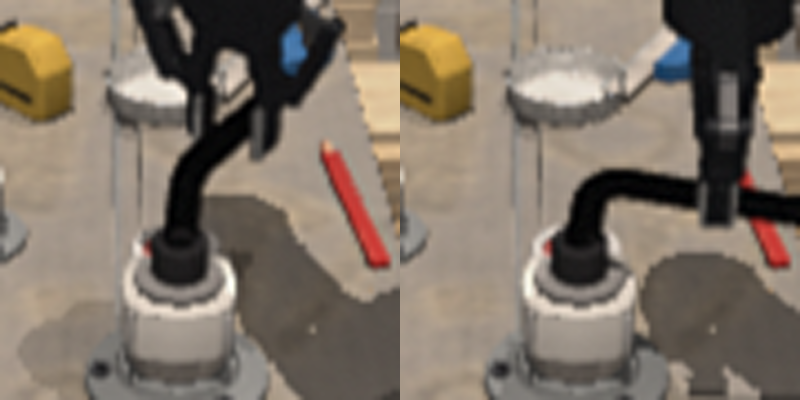

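Right panel: the key is seated by its short arm with the long arm level toward the robot, gripped at crop (720,200). Average torque is 0.83 N m, so I keep tightening.

```bash
python3 -m pendant '[[-0.001,0.0015,0,0,0,0.8,0.01],[0,0,0,0,0,0,0.01]]' >/dev/null
python3 -c "
from h import *
avg(4);"
python3 -m pendant '[[-0.0005,0.001,0,0,0,0.6,0.01],[0,0,0,0,0,0,0.01]]' >/dev/null
python3 -c "
from h import *
avg(4);"
```

```text
avg cw,F,Mz,pos [ 9.86000e-01  2.36800e+00 -1.04770e+01  1.01600e+00  2.09000e-01
  4.26791e+02  8.86300e+01  1.53677e+02] sd [0.03 0.7  0.68 0.1  0.04]
avg cw,F,Mz,pos [ 1.02700e+00  9.73000e-01 -1.02920e+01  2.02400e+00  2.49000e-01
  4.26903e+02  8.94170e+01  1.53667e+02] sd [0.03 0.3  0.38 0.82 0.03]
```

```bash
python3 -m pendant '[[-0.0003,0.0007,0,0,0,0.4,0.01],[0,0,0,0,0,0,0.01]]' >/dev/null
python3 -c "
from h import *
avg(5);"
```

```text
avg cw,F,Mz,pos [ 1.00800e+00  1.01000e-01 -9.96600e+00  2.69000e+00  2.45000e-01
  4.26984e+02  8.99390e+01  1.53651e+02] sd [0.05 0.22 0.16 0.53 0.04]
```

```bash
python3 -m pendant '[[0,0.0012,0,0,0,0.3,0.01],[0,0,0,0,0,0,0.01]]' >/dev/null
python3 -c "
from h import *
avg(5);"
```

```text
avg cw,F,Mz,pos [ 1.09700e+00  6.17000e-01 -1.22410e+01  2.56000e+00  1.67000e-01
  4.27027e+02  9.07340e+01  1.53596e+02] sd [0.04 0.41 0.43 0.15 0.03]
```

1.10 N m reached. Easing off, releasing, and withdrawing upward.

```bash
python3 -m pendant '[[0,-0.0015,0,0,0,-0.3,0.01],[0,-0.0015,0,0,0,-0.3,0.01],[0,0,0,0,0,0,0.04],[0,0,0,0,0,0,0.06],[0,0,0,0,0,0,0.07],[0,0,0,0,0,0,0.07],[0,0,0,0,0,0,0.07],[0,0,0,0,0,0,0.07]]'
python3 -m pendant '[[0,0,-0.015,0,0,0,0.07],[0,0,-0.02,0,0,0,0.07],[0,0,-0.03,0,0,0,0.07],[0,0,-0.03,0,0,0,0.07],[0,0,-0.03,0,0,0,0.07],[0,0,-0.03,0,0,0,0.07],[0,0,0,0,0,0,0.07],[0,0,0,0,0,0,0.07]]' >/dev/null
python3 - <<'E'
from h import *
show(); S=cam("side"); T=cam("top")
for n,d in(("s8",S),("t8",T)): cv2.imwrite(f"pics/{n}.png",d["image"][:,:,::-1])
g=cv2.cvtColor(S["image"],cv2.COLOR_RGB2GRAY)
c0=dark(S,(268,205,335,262),60); ys,xs=np.where(c0); print("blob",xs.min(),xs.max(),ys.min(),ys.max())
for c in range(286,336,4):
    r=np.flatnonzero(g[215:262,c]<60)+215; print(c,(r.min(),r.max()) if r.size else None,end=" ")
print()
ax=np.array((503.7,76.6,0))
for az,dr in((172,0),(172,4),(178,3)):
    print(az,dr,[proj(S,ax+[0,0,150.5+9.5-k*np.sin(np.radians(dr))]+k*sdir(az)).round(1).tolist() for k in(20,60,100,170)])
for n,a in(("side",S),("top",T)):
    b=cv2.imread(f"pics/{n}0.png")[:,:,::-1]; D=np.abs(a["image"].astype(int)-b).max(2)>60; k,l,st,ce=cv2.connectedComponentsWithStats(D.astype(np.uint8))
    print(n,[(st[i,:5].tolist()) for i in range(1,k) if st[i,4]>25])
E
```

```text
clock: 21.35
position: [428.7, 91.2, 153.9]
ee_rot: [0.049, 0.999, -0.001, -0.0]
contact_force: [0.1, 0.8, 0.4]
gripper_width: 69.7
grasp_force: 0.0
t 22.15 pos [428.6  91.4 309.2] x [-0.995  0.098 -0.   ] z [ 0. -0. -1.] J [  33.    1.  -19.    0.  -70. -129.] F [-0.3  0.4 -0.5] M [-0.01  0.01 -0.04] w 70.2 g 0.0
blob 274 334 233 258
286 (np.int64(233), np.int64(255)) 290 (np.int64(217), np.int64(238)) 294 (np.int64(233), np.int64(238)) 298 (np.int64(234), np.int64(239)) 302 (np.int64(234), np.int64(240)) 306 (np.int64(235), np.int64(240)) 310 (np.int64(235), np.int64(241)) 314 (np.int64(235), np.int64(241)) 318 (np.int64(236), np.int64(243)) 322 (np.int64(237), np.int64(254)) 326 (np.int64(237), np.int64(243)) 330 (np.int64(238), np.int64(243)) 334 (np.int64(238), np.int64(244)) 
172 0 [[288.6, 231.0], [303.9, 232.1], [319.3, 233.1], [346.4, 235.0]]
172 4 [[288.6, 231.5], [303.8, 233.4], [319.1, 235.4], [345.9, 238.9]]
178 3 [[288.6, 230.9], [303.8, 231.9], [319.0, 232.8], [345.3, 234.4]]
side [[383, 0, 21, 16, 226], [407, 0, 23, 8, 115], [347, 0, 140, 77, 3283], [488, 0, 20, 6, 57
[... 717 characters left out ...]
, 47, 46, 899], [412, 252, 31, 24, 330], [397, 260, 35, 22, 323]]
top [[140, 153, 39, 30, 276], [169, 159, 35, 63, 750], [204, 172, 8, 23, 70], [219, 190, 26, 28, 145], [134, 195, 15, 22, 140], [180, 197, 67, 89, 1358], [152, 204, 15, 7, 49], [194, 205, 21, 17, 79], [117, 213, 28, 13, 136], [0, 215, 129, 104, 4185], [139, 224, 13, 12, 33], [5, 318, 10, 7, 41], [111, 318, 9, 11, 28], [41, 325, 15, 26, 94], [53, 326, 37, 94, 770], [50, 347, 22, 19, 130], [193, 361, 73, 59, 1234], [305, 363, 17, 19, 212], [324, 364, 96, 56, 2647], [549, 383, 4, 25, 34], [224, 384, 52, 23, 547], [524, 389, 22, 30, 255], [356, 403, 13, 9, 41], [274, 407, 15, 13, 103], [384, 411, 23, 9, 95], [515, 410, 7, 10, 37]]
```

The top edge of the freed long arm is at side rows 233-238. That is about a pixel lower than my fully-home, 4°-droop prediction, so the key is home. The gripper is well clear, so I'm handing in.

```bash
python3 -c "
from bench import arm
print(arm.job_done())"
```

```text
the job is handed in; nothing more can be done
None
```

The job is handed in: the hex key is flipped and left seated by its short arm, the screw is tightened clockwise onto its hard stop at a measured 1.1 N m or so, and the gripper is clear; no verdict came back, and my last image check couldn't clearly confirm that the bystanders stayed put.

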